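# Fetch the tin from behind the jars in the rack

## Robot

A 6-joint arm with a two-finger parallel gripper is mounted at the origin on a cart in front of the work surface, level with it; the furniture and walls round the work are solid. World frame = base frame: x ahead of the robot, y to its left, z up, the work surface at z = 0. Lengths are in m, angles in rad, forces in N, time in s.
With the tool pointing down it reaches from about 0.35 to 0.775 m from the base axis. Payload 7.3 kg.
Tool frame: the origin (TCP) lies at the very end of the fingers, on their centre line; the grasp point (between the pads) lies 19 mm behind it; z points along the fingers, y is the line along which they close (so a half turn about z gives the same grasp; the last joint's range is limited). The gripper opens to 92 mm and grips with 3 to 60 N. Pads are 19 mm wide; open, the fingers measure 130 mm over their backs; the gripper's body (75 mm by 190 mm) begins 47 mm behind the grasp point.
Start: joints at [-1.315, 0.342, 1.524, -0, 1.275, -0.146], TCP at [0.205, -0.483, 0.227] pointing down, gripper open.
Joint ranges: [-2.53, 2.53], [-0.77, 2.02], [0.04, 2.7], [-1, 4.14], [0.28, 2.66], [-3.11, 3.11]. Speed limits (rad/s): [2.57, 2.57, 3.14, 3.14, 3.14, 3.14].

## Interface

Orientations are given as [roll, pitch, yaw] about the fixed x, y, z axes, in that order (R = Rz(yaw) Ry(pitch) Rx(roll)).
In Python, from cell import robot gives the robot as it stands. The module is installed in compiled form; this text tells all that it offers.
- The arm moves only by the tool arm_command, never from a script. Its argument "moves" is a list of rows, each a list of 3 entries, a list of its own where there are three numbers: the shift along the tool's x, y, z in m, then the turn, a rotation vector about the tool's x, y, z in rad, then the finger opening in m, from 0 to 0.0918. In form: [[[dx, dy, dz], [ax, ay, az], claw], ...]. A call has exactly 5 rows; each row is the pose to reach, as a shift and turn from the pose commanded when the call began, along the tool's axes at that moment; what a row does not reach only later rows make up. A row lasts 1/10 s, in which the tool goes at most 50 mm and 8.59 degrees, less where a joint would pass 70% of its speed; a pose out of reach is approached as far as the arm can. A call with a gripper value outside its range is refused whole. The fingers move at their own pace and stop on an object; "squeeze" is the grip in N (left out, the last holds). Time passes only in rows, so rows that repeat a pose let the fingers close, or fill a call up. It gives the time, the measured TCP pose, the force, the opening and the grip force at its end, in the units of the state.
- robot.observe(): the state, without advancing time (a new reading comes with each control period).
- robot.read_camera(name): name is "scene" or "side" or "wrist"; returns the picture (384x512x3 uint8, red, green, blue); there is no depth.
- robot.camera_model(name): a dict with "fx", "fy", "cx", "cy" (pixels), "R" (3x3) and "t" (3): a world point X has camera coordinates R X + t. Camera axes: x right, y down, z forward; pixel columns grow to the right and rows downward; lengths in m; the calibration is good to about 2 mm. A picture is of the moment at which its call begins: read the wrist's pose just before it. camera_model takes no time and is no camera call; for the wrist camera it gives the pose at the moment of the call.
- robot.hand_in(): hands the job in; it is judged then, once.
The state is a dict: "time": time; "qpos": joint angles; "qvel": joint speeds; "joint_efforts": joint torques, N m; "tool_pos": TCP position; "tool_rot": TCP orientation; "contact_force": force on the tool from outside, world axes, zero at the start; "torque": the same for the moment, N m; "opening": finger opening in m; "grip_force": force on a finger pad.
Only numpy, scipy, OpenCV 4.12 (cv2) and the standard library are available. Lean on these libraries where they do the work, as an engineer would, in place of code of your own. Each camera call takes 0.05 s, during which the arm holds its last target. There are 200 camera calls.

## Task

The tomato tin stands at the back of the narrow wooden rack, behind a honey jar and a spice jar. Before moving the tin, take both jars out and stand them on free parts of the chopping board; then stand the tin in the middle of the cork coaster, and only after that put each jar back upright in the rack on the very spot where it stood at the start. Leave the garlic, the salt shaker and the pepper mill where they are and knock nothing over.

Things in the scene. Friction and masses are not known exactly. Their poses are not given: they have to be found in the camera images.
- rack: fixed narrow wooden rack, one lane for jars in single file, 230 (x) x 96 (y) x 66 (z) mm. Origin: centre of its underside; x along the lane from the front (near the robot) to the back. Floor 8 mm thick; side walls 9 mm thick, top at 66 mm, 78 mm apart inside; ends only have rails 18 mm high. Jars at about x = -66 mm and 0 (either order), tin at +66 mm; no finger room beside things inside the walls
- honey_jar: loose upright glass honey jar with a gold lid, 57 x 61 mm across, 95 mm tall, 0.24 kg; its lid is round, 56 mm across, the top 11 mm. Origin: centre of its underside, z up
- spice_jar: loose upright slim spice jar with a dark lid, round, 41 mm across, 105 mm tall, 0.11 kg. Origin: centre of its underside, z up
- tomato_tin: loose upright tin, round, 57 mm across, 72 mm tall, 0.18 kg; the rearmost thing in the rack. Origin: centre of its underside, z up
- board: fixed wooden chopping board, 200 (x) x 300 (y) mm, top surface 21 mm above the worktop. Origin: centre of its underside; z up. Parking place for the jars; a garlic bulb lies on it
- coaster: fixed round cork coaster, 100 mm across, 8 mm thick, lying on the worktop. Origin: centre of its underside, z up
- garlic: garlic bulb lying on the board, about 60 mm across and 58 mm tall; to be left alone. Origin: centre of its underside
- salt_shaker: salt shaker standing beside the rack, 44 mm across, 90 mm tall; to be left alone. Origin: centre of its underside
- pepper_mill: dark wooden pepper mill standing behind the coaster, 58 mm across, 150 mm tall; to be left alone. Origin: centre of its underside

How it is judged:
On the way, in this order (a step that is already met when the one before it is completed fails the run):
1. both jars stand released and upright on the chopping board, the tin still in its place in the rack (angle between each of honey_jar, spice_jar's own z axis and vertical below 0.12 rad and linear speed of each of honey_jar, spice_jar below 0.03 m/s and contact force between the fingers and honey_jar below 0.1 N and x of honey_jar in the frame of board between -0.1 and 0.1 m and y of honey_jar in the frame of board between -0.15 and 0.15 m and z of honey_jar in the frame of board between 0.015 and 0.028 m and contact force between the fingers and spice_jar below 0.1 N and x of spice_jar in the frame of board between -0.1 and 0.1 m and y of spice_jar in the frame of board between -0.15 and 0.15 m and z of spice_jar in the frame of board between 0.015 and 0.028 m and distance of tomato_tin from where it was at the start of the episode below 0.02 m), for 0.2 s.
2. the tin stands released on the middle of the coaster, both jars still on the board (angle between each of tomato_tin, honey_jar, spice_jar's own z axis and vertical below 0.12 rad and linear speed of each of tomato_tin, honey_jar, spice_jar below 0.03 m/s and contact force between the fingers and tomato_tin below 0.1 N and horizontal distance between tomato_tin and coaster below 0.015 m and z of tomato_tin in the frame of coaster between 0.004 and 0.013 m and contact force between the fingers and honey_jar below 0.1 N and x of honey_jar in the frame of board between -0.1 and 0.1 m and y of honey_jar in the frame of board between -0.15 and 0.15 m and z of honey_jar in the frame of board between 0.015 and 0.028 m and contact force between the fingers and spice_jar below 0.1 N and x of spice_jar in the frame of board between -0.1 and 0.1 m and y of spice_jar in the frame of board between -0.15 and 0.15 m and z of spice_jar in the frame of board between 0.015 and 0.028 m), for 0.2 s.
At the end, for the whole second after the job is handed in: the tin stands upright on the coaster, its centre within 15 mm of the coaster's; each jar stands upright in the rack within 15 mm of where it stood at the start; garlic, salt shaker and pepper mill are within 20 mm of where they were; all released and at rest (angle between each of tomato_tin, honey_jar, spice_jar's own z axis and vertical below 0.12 rad and linear speed of each of tomato_tin, honey_jar, spice_jar below 0.03 m/s and contact force between the fingers and tomato_tin below 0.1 N and horizontal distance between tomato_tin and coaster below 0.015 m and z of tomato_tin in the frame of coaster between 0.004 and 0.013 m and contact force between the fingers and honey_jar below 0.1 N and distance of each of honey_jar, spice_jar from where it was at the start of the episode below 0.015 m and contact force between the fingers and spice_jar below 0.1 N and distance of each of garlic, salt_shaker, pepper_mill from where it was at the start of the episode below 0.02 m); the robot touches nothing.
It fails at once if the garlic is pushed away or knocked over (moved more than 20 mm) (distance of garlic from where it was at the start of the episode above 0.02 m).
It fails at once if the salt shaker is pushed away or knocked over (moved more than 20 mm) (distance of salt_shaker from where it was at the start of the episode above 0.02 m).
It fails at once if the pepper mill is pushed away or knocked over (moved more than 20 mm) (distance of pepper_mill from where it was at the start of the episode above 0.02 m).
It fails at once if a jar or the tin is tipped over (angle between any of honey_jar, spice_jar, tomato_tin's own z axis and vertical above 0.7 rad).
It also fails if it takes over 134 s, if anything falls off the work surface, if the arm or the gripper's body presses on something with over 40 N, if the wrist force passes 120 N, or if a joint passes its speed limit or range.

## Working session

There is one attempt and no reset: what is moved stays moved. The work goes in short steps, Python scripts to look and compute and a tool call to move; the robot and the scene stay as the last step left them, time stands still between calls to the robot, and variables do not carry over. Pictures are saved under pics/ and viewed, at most 14 in all, crops included, and the job is handed in when it is done.

Besides the shell and the picture viewer there is one more tool, called after ">>>" by a JSON object that holds its "api" and its "payload". arm_command: Moves the arm, as the interface text tells. Its arguments: {"type":"object","properties":{"moves":{"type":"array"},"squeeze":{"type":"number"}},"required":["moves"]}

```bash
mkdir -p pics; cat > h.py <<'E'
import numpy as np, cv2, json
from cell import robot
def snap(name, fn):
    m=robot.camera_model(name); im=robot.read_camera(name)
    cv2.imwrite('pics/'+fn+'.png', im[:,:,::-1]); 
    np.savez('pics/'+fn+'.npz', im=im, **{k:np.array(v) for k,v in m.items()})
    return im,m
def load(fn):
    d=np.load('pics/'+fn+'.npz'); return d['im'],d
def ray(m,u,v,z):
    R=np.array(m['R']);t=np.array(m['t']); c=-R.T@t
    d=R.T@np.array([(u-m['cx'])/m['fx'],(v-m['cy'])/m['fy'],1.])
    return c+d*(z-c[2])/d[2]
def proj(m,X):
    p=np.array(m['R'])@np.array(X)+np.array(m['t']); return np.array([m['fx']*p[0]/p[2]+m['cx'],m['fy']*p[1]/p[2]+m['cy']])
E
python3 - <<'E'
from h import *
s=robot.observe(); print(s)
a,m=snap('scene','scene0'); print(-np.array(m['R']).T@m['t'])
b,m=snap('side','side0'); print(-np.array(m['R']).T@m['t'],m)
c,m=snap('wrist','wrist0'); print(-np.array(m['R']).T@m['t'],m)
E
```

```text
{'time': 0.0, 'qpos': array([-1.31500377e+00,  3.42742641e-01,  1.52502383e+00, -4.99203799e-05,
        1.27540152e+00, -1.45977917e-01]), 'qvel': array([ 0.00010029,  0.00239466,  0.00216875, -0.00185879, -0.00147354,
       -0.00026064]), 'joint_efforts': array([-1.55068297e-03, -4.31246459e+01, -2.44213986e+01,  7.15618883e-02,
        5.60708146e-02, -1.35777091e-04]), 'tool_pos': array([ 0.20521163, -0.48278242,  0.22603225]), 'tool_rot': array([-3.14002713e+00, -1.81920459e-04,  4.01784899e-01]), 'contact_force': array([-0.62675715,  1.30492598, -0.92508522]), 'torque': array([-0.00937362, -0.03546576,  0.01354027]), 'grip_force': 0.0, 'opening': 0.09170799178851483}
[-0.42229393  0.44840453  1.03691302]
[ 0.43140151 -1.56622749  0.60772859] {'fx': 493.3913928153905, 'fy': 493.3913928153905, 'cx': 252.9963020818104, 'cy': 190.2203613540459, 'R': array([[ 0.99803662, -0.06252072,  0.00374934],
       [-0.01834169, -0.34898221, -0.93694984],
       [ 0.05988723,  0.93504149, -0.34944376]]), 't': array([-0.53075476,  0.03073831,  1.6510192 ])}
[ 0.26757809 -0.4566122   0.38441986] {'fx': 316.3281407922894, 'fy': 316.3281407922894, 'cx': 253.38599054036845, 'cy': 198.01124191500094, 'R': array([[ 3.91875784e-01, -9.20017759e-01, -8.32268157e-04],
       [-8.90959642e-01, -3.79723912e-01,  2.48999332e-01],
       [-2.29399840e-01, -9.68352913e-02, -9.68503299e-01]]), 't': array([-0.52462876, -0.03070558,  0.38947809])}
```

View pics/scene0.png

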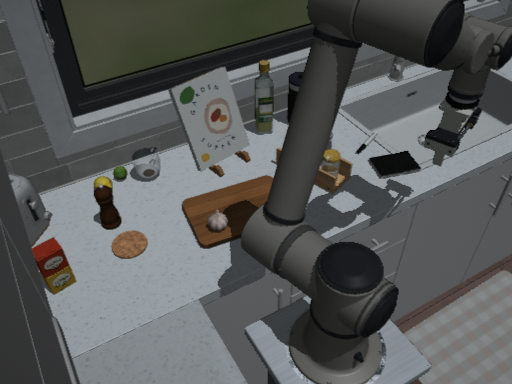

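View pics/side0.png

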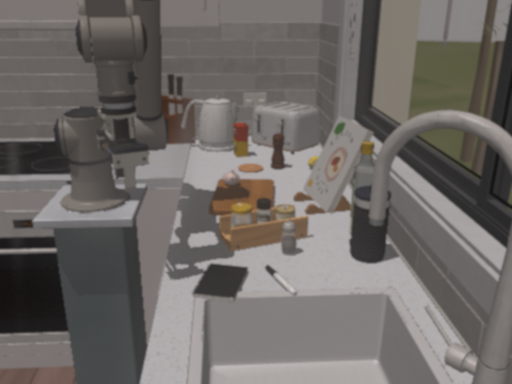

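The scene picture shows the coaster at (130,244), the mill at (108,215), the garlic at (217,221) and the board around (235,210). The rack is half hidden by the arm. The side picture shows honey at (242,213), spice at (263,210) and the tin at (285,215), with the salt at (289,237) on the near side of the rack.

```bash
python3 - <<'E'
from h import *
_,m=load('scene0');_,n=load('side0')
r=lambda a:np.round(a,3)
print('coaster',r(ray(m,130,244,.008)),r(ray(n,251,168,.008)))
print('mill base',r(ray(m,111,225,0)),r(ray(n,277,166,0)))
print('garlic',r(ray(m,217,222,.04)),r(ray(n,231,180,.04)))
for p in [(184,209),(206,243),(262,179)]: print('board',r(ray(m,*p,.021)))
for p in [(213,193),(273,181),(211,209),(272,212)]: print('board side',r(ray(n,*p,.021)))
print('honey lid',r(ray(n,242,208,.111)),'sp',r(ray(n,264,203,.121)),'tin',r(ray(n,285,209,.08)))
print('salt',r(ray(n,289,250,0)))
print('rack',r(ray(n,233,245,.0)),r(ray(n,308,233,.0)))
print('honey scene',r(ray(m,332,156,.113)))
E
```

```text
coaster [0.533 0.309 0.008] [0.542 0.29  0.008]
mill base [0.639 0.331 0.   ] [0.651 0.336 0.   ]
garlic [0.456 0.073 0.04 ] [0.459 0.059 0.04 ]
board [0.57  0.126 0.021]
board [0.417 0.128 0.021]
board [ 0.566 -0.141  0.021]
board side [ 0.396 -0.016  0.021]
board side [0.609 0.094 0.021]
board side [ 0.392 -0.155  0.021]
board side [ 0.578 -0.189  0.021]
honey lid [ 0.479 -0.369  0.111] sp [ 0.538 -0.362  0.121] tin [ 0.601 -0.308  0.08 ]
salt [ 0.603 -0.4    0.   ]
rack [ 0.455 -0.362  0.   ] [ 0.671 -0.298  0.   ]
honey scene [ 0.458 -0.322  0.113]
```

>>> {"api": "arm_command", "payload": {"moves": [[[0.03,0,-0.04],[0,0,0],0.09],[[0.07,-0.005,-0.07],[0,0,0],0.09],[[0.11,-0.01,-0.1],[0,0,0],0.09],[[0.16,-0.015,-0.1],[0,0,0],0.09],[[0.2,-0.02,-0.1],[0,0,0],0.09]]}}

```text
time: 0.65
tool_pos: [0.3835, -0.3855, 0.3277]
tool_rot: [3.14, -0.001, 0.402]
contact_force: [-0.2, -0.8, -0.8]
opening: 0.0902
grip_force: 0.0
```

>>> {"api": "arm_command", "payload": {"moves": [[[0.03,0,0],[0,0,0],0.09],[[0.05,0,0],[0,0,0],0.09],[[0.06,0,0],[0,0,0],0.09],[[0.06,0,0],[0,0,0],0.09],[[0.06,0,0],[0,0,0],0.09]]}}

```text
time: 1.15
tool_pos: [0.4361, -0.3635, 0.3265]
tool_rot: [-3.141, 0.001, 0.401]
contact_force: [0.0, 0.5, 0.5]
opening: 0.0902
grip_force: 0.0
```

```bash
python3 - <<'E'
from h import *
s=robot.observe(); print(s['tool_pos'],s['tool_rot'],s['time'])
snap('wrist','w1'); 
E
```

```text
[ 0.43611605 -0.36350024  0.32652207] [-3.14127066e+00  6.79108028e-04  4.01350982e-01] 1.15
```

View pics/w1.png

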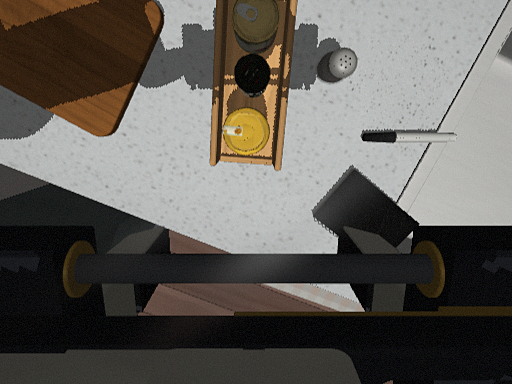

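The wrist picture shows the rack lane running up the image: honey lid (246,132), spice lid (252,73), tin (255,18, cut off at the top) and salt (343,63). The board is at top left, with corners at about (160,5) and (107,135). I'll move forward for a full view, then over the board.

>>> {"api": "arm_command", "payload": {"moves": [[[0.03,0,0],[0,0,0],0.09],[[0.07,0,0],[0,0,0],0.09],[[0.09,0,0],[0,0,0],0.09],[[0.09,0,0],[0,0,0],0.09],[[0.09,0,0],[0,0,0],0.09]]}}

```text
time: 1.7
tool_pos: [0.5188, -0.3286, 0.3266]
tool_rot: [-3.141, 0.001, 0.401]
contact_force: [0.7, 0.3, -0.1]
opening: 0.0902
grip_force: 0.0
```

```bash
python3 - <<'E'
from h import *
snap('wrist','w2'); 
E
```

>>> {"api": "arm_command", "payload": {"moves": [[[-0.01,-0.05,0],[0,0,0.1],0.09],[[0,-0.1,0],[0,0,0.2],0.09],[[0,-0.15,0],[0,0,0.3],0.09],[[0,-0.2,0],[0,0,0.4],0.09],[[0,-0.25,0],[0,0,0.4],0.09]]}}

```text
time: 2.25
tool_pos: [0.4206, -0.0989, 0.3269]
tool_rot: [3.141, -0.001, -0.004]
contact_force: [1.9, -0.0, -0.8]
opening: 0.09
grip_force: 0.0
```

>>> {"api": "arm_command", "payload": {"moves": [[[-0.01,-0.05,0],[0,0,0],0.09],[[0.0,-0.1,0],[0,0,0],0.09],[[0,-0.15,0],[0,0,0],0.09],[[0,-0.15,0],[0,0,0],0.09],[[0,-0.15,0],[0,0,0],0.09]]}}

```text
time: 2.75
tool_pos: [0.4218, 0.0505, 0.327]
tool_rot: [3.141, -0.001, 0.004]
contact_force: [0.4, -1.0, -0.4]
opening: 0.0899
grip_force: 0.0
```

```bash
python3 - <<'E'
from h import *
s=robot.observe(); print(s['tool_pos'],s['tool_rot'],s['time'])
a,_=snap('wrist','w3'); b,_=load('w2')
cv2.imwrite('pics/w23.png',np.vstack([b[:270],a[:270]])[:,:,::-1])
E
```

```text
[0.42175401 0.0504557  0.32700698] [ 3.14079290e+00 -6.55728903e-04  3.58903475e-03] 2.75
```

View pics/w23.png

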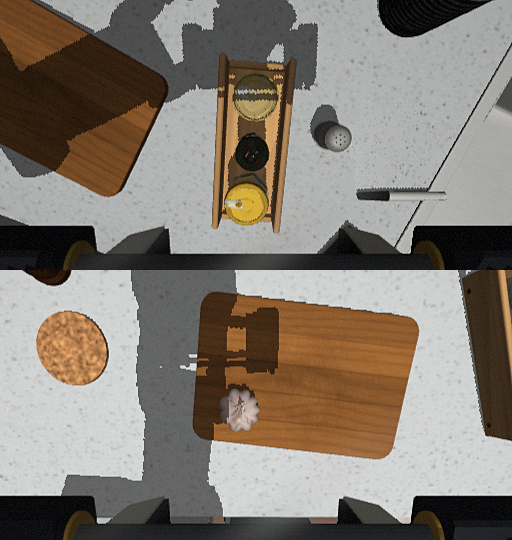

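Upper half (w2): honey lid (246,203), spice lid (252,153), tin (255,97), salt (338,138). The rack walls run from (220,54)/(292,60) to (213,227)/(276,232). Lower half (w3, minus 270 rows): coaster (72,78), mill at (50,8), garlic (240,140) and board corners near (203,22), (418,48), (388,189), (193,165).

```bash
python3 - <<'E'
from h import *
a,m=load('w2'); b,n=load('w3')
r=lambda x:np.round(x,4)
def blob(im,mask,seed,name,md,z):
    mask=mask.astype(np.uint8); mask=cv2.morphologyEx(mask,cv2.MORPH_CLOSE,np.ones((5,5)))
    k,l,st,c=cv2.connectedComponentsWithStats(mask)
    i=min(range(1,k),key=lambda i:np.hypot(*(c[i]-seed))+ (1e4 if st[i][4]<100 else 0))
    cn=max(cv2.findContours((l==i).astype(np.uint8),0,1)[0],key=cv2.contourArea)
    e=cv2.minEnclosingCircle(cn); el=cv2.fitEllipse(cn)
    print(name,st[i],'cir',r(e[0]),round(e[1],1),r(ray(md,*e[0],z)),'ell',r(el[0]),r(el[1]),r(ray(md,*el[0],z)))
h=cv2.cvtColor(a,cv2.COLOR_RGB2HSV).astype(int);H,S,V=h[...,0],h[...,1],h[...,2]
blob(a,(S>170)&(V>110)&(H>17)&(H<32),(246,203),'honey',m,.103)
blob(a,(V<60)&(np.hypot(np.arange(512)[None]-252,np.arange(384)[:,None]-153)<25),(252,153),'spice',m,.113)
print('hsv tin',h[97,240],h[110,255],h[97,232],'wall',h[130,219],'floor',h[180,225])
print('tin',r(ray(m,255,97,.08)),'salt',r(ray(m,340,138,.09)))
for p in [(217,56),(211,227),(296,61),(281,232)]: print('rack outer',p,r(ray(m,*p,.066)))
h=cv2.cvtColor(b,cv2.COLOR_RGB2HSV).astype(int);H,S,V=h[...,0],h[...,1],h[...,2]
mk=(S>70)&(np.arange(512)[None]<130)&(np.arange(384)[:,None]>25)
blob(b,mk,(72,78),'coaster',n,.008)
for p in [(200,20),(421,46),(389,191),(191,167)]: print('board',r(ray(n,*p,.021)))
print('garlic',r(ray(n,240,140,.055)),'mill top?',r(ray(n,50,8,.0)))
import numpy
big=cv2.resize(a[40:250,180:370],None,fx=3,fy=2.85,interpolation=cv2.INTER_CUBIC);cv2.imwrite('pics/crop.png',big[:,:,::-1])
E
```

```text
honey [ 226  183   42   42 1285] cir [246.0625 204.    ] 21.5 [ 0.4798 -0.3355  0.103 ] ell [247.036  203.9121] [39.8984 40.8853] [ 0.4804 -0.3365  0.103 ]
spice [ 235  133   34   45 1070] cir [251.9117 155.3249] 22.5 [ 0.5398 -0.318   0.113 ] ell [251.2892 154.116 ] [31.8224 42.7862] [ 0.5409 -0.3168  0.113 ]
hsv tin [ 23 107  67] [ 22 104 176] [ 16 132 122] wall [ 15 134 177] floor [ 16 132 199]
tin [ 0.6031 -0.2952  0.08  ] salt [ 0.5992 -0.4103  0.09  ]
rack outer (217, 56) [ 0.6297 -0.2333  0.066 ]
rack outer (211, 227) [ 0.42   -0.3064  0.066 ]
rack outer (296, 61) [ 0.6624 -0.3248  0.066 ]
rack outer (281, 232) [ 0.4515 -0.3997  0.066 ]
coaster [  36   41   72   74 4137] cir [71.7844 77.7844] 38.9 [0.5419 0.3085 0.008 ] ell [71.7164 77.792 ] [66.4401 77.352 ] [0.5419 0.3086 0.008 ]
board [0.6132 0.1219 0.021 ]
board [ 0.583  -0.1752  0.021 ]
board [ 0.382  -0.1543  0.021 ]
board [0.4171 0.1425 0.021 ]
garlic [0.4592 0.0685 0.055 ] mill top? [ 0.6327  0.3303 -0.    ]
```

View pics/crop.png

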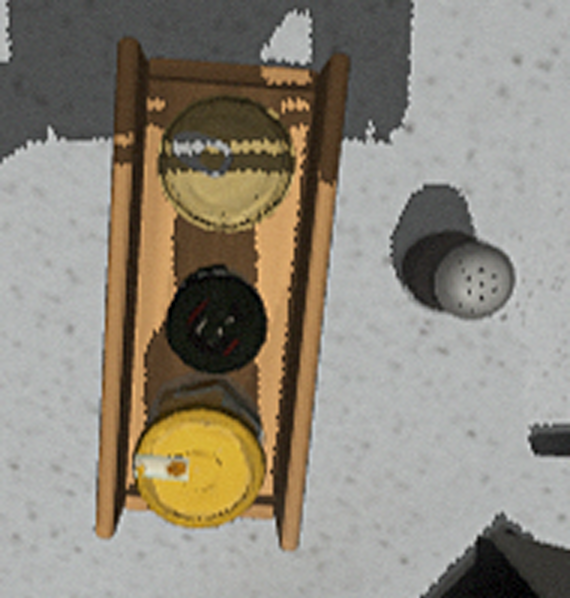

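>>> {"api": "arm_command", "payload": {"moves": [[[0,0.05,0],[0,0,-0.1],0.085],[[0.01,0.1,0],[0,0,-0.2],0.085],[[0.02,0.15,0],[0,0,-0.333],0.085],[[0.03,0.2,0],[0,0,-0.333],0.085],[[0.03,0.25,0],[0,0,-0.333],0.085]]}}

```text
time: 3.3
tool_pos: [0.4517, -0.1987, 0.3266]
tool_rot: [3.141, -0.0, 0.331]
contact_force: [1.0, 0.3, 0.6]
opening: 0.085
grip_force: 0.0
```

>>> {"api": "arm_command", "payload": {"moves": [[[-0.007,0.045,0.02],[0,0,0],0.085],[[-0.014,0.09,0.04],[0,0,0],0.085],[[-0.0195,0.138,0.07],[0,0,0],0.085],[[-0.0195,0.138,0.11],[0,0,0],0.085],[[-0.0195,0.138,0.15],[0,0,0],0.085]]}}

```text
time: 3.8
tool_pos: [0.4772, -0.3354, 0.1746]
tool_rot: [3.141, 0.001, 0.328]
contact_force: [0.3, 0.5, 0.2]
opening: 0.0849
grip_force: 0.0
```

```bash
cat >> h.py <<'E'
def need(x,y,z,yaw):
    s=robot.observe(); p=s['tool_pos'];w=s['tool_rot'][2]; d=np.array([x,y,z])-p
    print('t',s['time'],'pos',np.round(p,4),'rot',np.round(s['tool_rot'],4),'open',round(s['opening'],4),'grip',s['grip_force'])
    print('need tool',np.round([d[0]*np.cos(w)+d[1]*np.sin(w), d[0]*np.sin(w)-d[1]*np.cos(w), -d[2]],4),'turn z',round(w-yaw,4))
E
python3 -c "
from h import *
need(.480,-.336,.072,.337)
snap('wrist','w4')
a,m=load('w4')
print(proj(m,[.480,-.336,.103]),proj(m,[.541,-.317,.113]),proj(m,[.603,-.295,.08]))"
```

```text
t 3.8 pos [ 0.4772 -0.3354  0.1746] rot [3.1412e+00 7.0000e-04 3.2830e-01] open 0.0849 grip 0.0
need tool [0.0025 0.0015 0.1026] turn z -0.0087
[255.17558449 205.71500636] [257.98450389 118.59040504] [256.56329829  24.48770398]
```

View pics/w4.png

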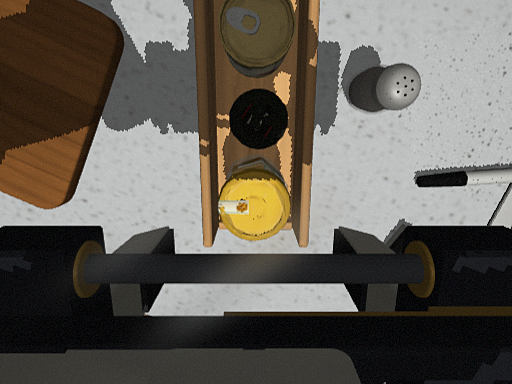

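Predictions match the picture: honey lid (255,205), spice lid (259,118). The fingers straddle the honey lid and are clear of the walls, so I'm descending to grip.

>>> {"api": "arm_command", "payload": {"moves": [[[0.002,0.0015,0.03],[0,0,-0.009],0.085],[[0.002,0.0015,0.06],[0,0,-0.009],0.085],[[0.002,0.0015,0.09],[0,0,-0.009],0.085],[[0.002,0.0015,0.102],[0,0,-0.009],0.085],[[0.002,0.0015,0.102],[0,0,-0.009],0.085]]}}

```text
time: 4.35
tool_pos: [0.4805, -0.3324, 0.074]
tool_rot: [-3.139, 0.001, 0.342]
contact_force: [-0.3, -0.8, 0.2]
opening: 0.0849
grip_force: 0.0
```

>>> {"api": "arm_command", "payload": {"moves": [[[0,0,0],[0,0,0],0.05],[[0,0,0],[0,0,0],0.05],[[0,0,0],[0,0,0],0.05],[[0,0,0],[0,0,0],0.05],[[0,0,0],[0,0,0],0.05]], "squeeze": 15}}

```text
time: 4.85
tool_pos: [0.4826, -0.3322, 0.0757]
tool_rot: [3.139, -0.001, 0.344]
contact_force: [0.1, -0.6, 4.7]
opening: 0.0557
grip_force: 15.0
```

```bash
python3 -c "
from h import *
need(.480,-.336,.072,.337)"
```

```text
t 4.85 pos [ 0.4826 -0.3322  0.0757] rot [ 3.1394e+00 -1.0000e-03  3.4400e-01] open 0.0557 grip 15.049625824321993
need tool [-0.0037  0.0027  0.0037] turn z 0.007
```

>>> {"api": "arm_command", "payload": {"moves": [[[0,0,-0.02],[0,0,0],0.05],[[0,0,-0.04],[0,0,0],0.05],[[0,0,-0.07],[0,0,0],0.05],[[0,0,-0.1],[0,0,0],0.05],[[0,0,-0.115],[0,0,0],0.05]]}}

```text
time: 5.35
tool_pos: [0.4825, -0.3318, 0.192]
tool_rot: [3.139, -0.001, 0.344]
contact_force: [-0.3, -0.3, -4.0]
opening: 0.0558
grip_force: 15.0
```

>>> {"api": "arm_command", "payload": {"moves": [[[0.02,-0.025,0],[0,0,0],0.05],[[0.05,-0.06,0],[0,0,0],0.05],[[0.075,-0.1,0],[0,0,0],0.05],[[0.105,-0.14,0],[0,0,0],0.05],[[0.12,-0.165,0],[0,0,0],0.05]]}}

```text
time: 5.85
tool_pos: [0.5394, -0.1321, 0.1892]
tool_rot: [-3.14, 0.001, 0.346]
contact_force: [0.2, -0.5, -2.8]
opening: 0.0562
grip_force: 15.0
```

```bash
python3 -c "
from h import *
need(.55,-.11,.087,.337)
snap('wrist','w5');snap('side','s5');
a=load('w5')[0];b=load('s5')[0]
cv2.imwrite('pics/w5b.png',np.hstack([a[:,80:440],b[100:,:][:, :][:384]][:1]+[cv2.resize(b[120:280,150:330],(432,384))])[:,:,::-1])"
```

```text
t 5.85 pos [ 0.5394 -0.1321  0.1892] rot [-3.1397e+00  6.0000e-04  3.4590e-01] open 0.0562 grip 15.03455106576439
need tool [ 0.0174 -0.0173  0.1022] turn z 0.0089
```

View pics/w5b.png

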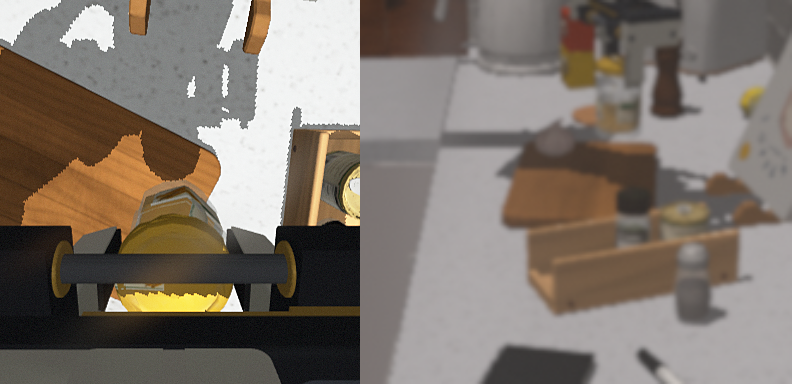

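The honey is held upright and hanging clear, and the spice, tin and salt haven't moved. Lowering it onto the board.

>>> {"api": "arm_command", "payload": {"moves": [[[0.017,-0.017,0.02],[0,0,0],0.05],[[0.017,-0.017,0.05],[0,0,0],0.05],[[0.017,-0.017,0.08],[0,0,0],0.05],[[0.017,-0.017,0.092],[0,0,0],0.05],[[0.017,-0.017,0.096],[0,0,0],0.05]]}}

```text
time: 6.45
tool_pos: [0.5486, -0.1144, 0.0922]
tool_rot: [-3.14, 0.003, 0.343]
contact_force: [-0.0, -0.2, -2.9]
opening: 0.056
grip_force: 15.0
```

>>> {"api": "arm_command", "payload": {"moves": [[[0,0,0.001],[0,0,0],0.05],[[0,0,0.002],[0,0,0],0.05],[[0,0,0.003],[0,0,0],0.05],[[0,0,0.004],[0,0,0],0.05],[[0,0,0.004],[0,0,0],0.05]]}}

```text
time: 6.95
tool_pos: [0.5498, -0.1142, 0.0901]
tool_rot: [3.141, -0.0, 0.344]
contact_force: [-0.1, -0.1, -2.1]
opening: 0.0561
grip_force: 15.0
```

>>> {"api": "arm_command", "payload": {"moves": [[[0,0,0.001],[0,0,0],0.05],[[0,0,0.001],[0,0,0],0.05],[[0,0,0.002],[0,0,0],0.05],[[0,0,0.002],[0,0,0],0.05],[[0,0,0.002],[0,0,0],0.05]]}}

```text
time: 7.45
tool_pos: [0.5503, -0.1145, 0.089]
tool_rot: [3.14, -0.002, 0.344]
contact_force: [-1.4, -0.7, 5.5]
opening: 0.0563
grip_force: 15.0
```

>>> {"api": "arm_command", "payload": {"moves": [[[0,0,0],[0,0,0],0.057],[[0,0,0],[0,0,0],0.062],[[0,0,0],[0,0,0],0.072],[[0,0,0],[0,0,0],0.085],[[0,0,0],[0,0,0],0.085]]}}

```text
time: 7.95
tool_pos: [0.5495, -0.114, 0.0875]
tool_rot: [-3.141, 0.0, 0.344]
contact_force: [0.7, -0.1, 0.3]
opening: 0.0813
grip_force: 0.0
```

>>> {"api": "arm_command", "payload": {"moves": [[[0,0,-0.02],[0,0,0],0.085],[[0,0,-0.04],[0,0,0],0.085],[[0,0,-0.07],[0,0,0],0.085],[[0,0,-0.1],[0,0,0],0.085],[[0,0,-0.11],[0,0,0],0.085]]}}

```text
time: 8.45
tool_pos: [0.5509, -0.1145, 0.2008]
tool_rot: [3.138, -0.004, 0.344]
contact_force: [-0.3, -0.4, 0.0]
opening: 0.0849
grip_force: 0.0
```

```bash
python3 -c "
from h import *
need(.541,-.317,.17,.337)
"
```

```text
t 8.45 pos [ 0.5509 -0.1145  0.2008] rot [ 3.1382 -0.0041  0.3439] open 0.0849 grip 0.0
need tool [-0.0777  0.1873  0.0308] turn z 0.0069
```

>>> {"api": "arm_command", "payload": {"moves": [[[-0.016,0.04,0],[0,0,0],0.07],[[-0.033,0.08,0],[0,0,0],0.07],[[-0.05,0.12,0],[0,0,0],0.07],[[-0.066,0.16,0.01],[0,0,0],0.07],[[-0.078,0.187,0.03],[0,0,0.007],0.07]]}}

```text
time: 8.95
tool_pos: [0.5392, -0.3197, 0.1677]
tool_rot: [3.139, -0.001, 0.335]
contact_force: [-0.1, 0.1, -0.1]
opening: 0.0701
grip_force: 0.0
```

>>> {"api": "arm_command", "payload": {"moves": [[[0,0,0],[0,0,0],0.07],[[0,0,0],[0,0,0],0.07],[[0,0,0],[0,0,0],0.07],[[0,0,0],[0,0,0],0.07],[[0,0,0],[0,0,0],0.07]]}}

```text
time: 9.45
tool_pos: [0.5398, -0.3155, 0.1685]
tool_rot: [3.141, -0.001, 0.338]
contact_force: [0.1, -0.0, 0.5]
opening: 0.0695
grip_force: 0.0
```

```bash
python3 -c "
from h import *
need(.541,-.317,.074,.337)
a,m=snap('wrist','w6')
# dark spice lid blob near predicted
p=proj(m,[.541,-.317,.113]);print(p, proj(m,[.603,-.295,.08]))
k=(a.max(2)<60).astype(np.uint8)
k[:, :]*= (np.hypot(np.arange(512)[None]-p[0],np.arange(384)[:,None]-p[1])<45).astype(np.uint8); k[225:]=0
c=max(cv2.findContours(k,0,1)[0],key=cv2.contourArea);e=cv2.minEnclosingCircle(c);print(e,ray(m,*e[0],.113))
"
```

```text
t 9.45 pos [ 0.5398 -0.3155  0.1685] rot [ 3.1406e+00 -7.0000e-04  3.3830e-01] open 0.0695 grip 0.0
need tool [0.0007 0.0018 0.0945] turn z 0.0013
[255.68966036 214.49900721] [255.32472598 118.38056598]
((256.0, 201.84616088867188), 33.40357971191406) [ 0.54980739 -0.31410464  0.113     ]
```

View pics/w6.png

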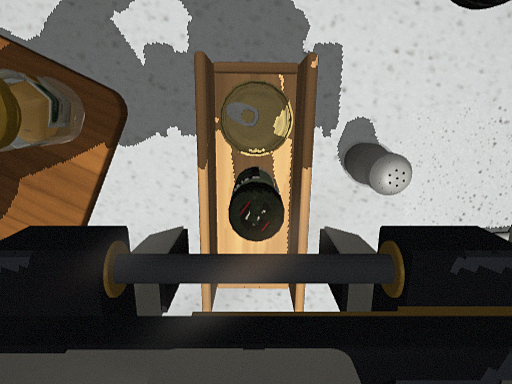

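The spice lid is centred at about (257,213), as predicted, and the tin is at (256,118). The fingers line up, so I'm descending.

>>> {"api": "arm_command", "payload": {"moves": [[[0.001,0.002,0.03],[0,0,0],0.07],[[0.001,0.002,0.06],[0,0,0],0.07],[[0.001,0.002,0.085],[0,0,0],0.07],[[0.001,0.002,0.094],[0,0,0],0.07],[[0.001,0.002,0.094],[0,0,0],0.07]]}}

```text
time: 10.0
tool_pos: [0.5405, -0.3174, 0.0729]
tool_rot: [-3.14, 0.001, 0.337]
contact_force: [0.5, -0.4, 1.1]
opening: 0.07
grip_force: 0.0
```

>>> {"api": "arm_command", "payload": {"moves": [[[0,0,0],[0,0,0],0.05],[[0,0,0],[0,0,0],0.035],[[0,0,0],[0,0,0],0.035],[[0,0,0],[0,0,0],0.035],[[0,0,0],[0,0,0],0.035]], "squeeze": 12}}

```text
time: 10.5
tool_pos: [0.5411, -0.3182, 0.0745]
tool_rot: [3.141, -0.001, 0.337]
contact_force: [-0.1, 0.6, 3.1]
opening: 0.0407
grip_force: 12.0
```

>>> {"api": "arm_command", "payload": {"moves": [[[0,0,0],[0,0,0],0.035],[[0,0,-0.02],[0,0,0],0.035],[[0,0,-0.05],[0,0,0],0.035],[[0,0,-0.08],[0,0,0],0.035],[[0,0,-0.11],[0,0,0],0.035]]}}

```text
time: 11.0
tool_pos: [0.5405, -0.3178, 0.1844]
tool_rot: [-3.141, 0.001, 0.337]
contact_force: [0.2, -1.0, -1.4]
opening: 0.0407
grip_force: 12.0
```

```bash
python3 -c "
from h import *
need(.455,-.08,.09,.337)
"
```

```text
t 11.0 pos [ 0.5405 -0.3178  0.1844] rot [-3.1407e+00  7.0000e-04  3.3670e-01] open 0.0407 grip 11.970047894865274
need tool [-0.0021 -0.2527  0.0944] turn z -0.0003
```

>>> {"api": "arm_command", "payload": {"moves": [[[0,-0.03,0],[0,0,0],0.035],[[0,-0.07,0],[0,0,0],0.035],[[0,-0.12,0],[0,0,0],0.035],[[0,-0.17,0],[0,0,0],0.035],[[-0.002,-0.21,0],[0,0,0],0.035]]}}

```text
time: 11.5
tool_pos: [0.4681, -0.1181, 0.1834]
tool_rot: [-3.141, 0.001, 0.337]
contact_force: [0.5, -0.9, -0.8]
opening: 0.0404
grip_force: 12.0
```

>>> {"api": "arm_command", "payload": {"moves": [[[0,-0.03,0.01],[0,0,0],0.035],[[0,-0.042,0.03],[0,0,0],0.035],[[0,-0.042,0.06],[0,0,0],0.035],[[0,-0.042,0.085],[0,0,0],0.035],[[0,-0.042,0.093],[0,0,0],0.035]]}}

```text
time: 12.0
tool_pos: [0.454, -0.0802, 0.0886]
tool_rot: [-3.139, 0.004, 0.337]
contact_force: [0.2, 0.5, -1.0]
opening: 0.0407
grip_force: 12.0
```

>>> {"api": "arm_command", "payload": {"moves": [[[0,0,0.001],[0,0,0],0.035],[[0,0,0.002],[0,0,0],0.035],[[0,0,0.003],[0,0,0],0.035],[[0,0,0.003],[0,0,0],0.035],[[0,0,0.003],[0,0,0],0.035]]}}

```text
time: 12.5
tool_pos: [0.456, -0.081, 0.0883]
tool_rot: [3.141, -0.001, 0.337]
contact_force: [-0.2, 0.6, -1.1]
opening: 0.0404
grip_force: 12.0
```

>>> {"api": "arm_command", "payload": {"moves": [[[0,0,0.001],[0,0,0],0.035],[[0,0,0.001],[0,0,0],0.035],[[0,0,0.002],[0,0,0],0.035],[[0,0,0.002],[0,0,0],0.035],[[0,0,0.002],[0,0,0],0.035]]}}

```text
time: 13.0
tool_pos: [0.4562, -0.0805, 0.0872]
tool_rot: [3.141, -0.002, 0.337]
contact_force: [-2.6, 3.4, 13.2]
opening: 0.0406
grip_force: 12.0
```

>>> {"api": "arm_command", "payload": {"moves": [[[0,0,-0.001],[0,0,0],0.042],[[0,0,-0.001],[0,0,0],0.048],[[0,0,-0.001],[0,0,0],0.058],[[0,0,-0.001],[0,0,0],0.07],[[0,0,-0.001],[0,0,0],0.07]]}}

```text
time: 13.5
tool_pos: [0.4556, -0.0809, 0.0866]
tool_rot: [-3.142, 0.0, 0.337]
contact_force: [0.9, -0.2, -1.4]
opening: 0.0669
grip_force: 0.0
```

>>> {"api": "arm_command", "payload": {"moves": [[[0,0,-0.02],[0,0,0],0.07],[[0,0,-0.05],[0,0,0],0.07],[[0,0,-0.08],[0,0,0],0.07],[[0,0,-0.12],[0,0,0],0.07],[[0,0,-0.15],[0,0,0],0.07]]}}

```text
time: 14.0
tool_pos: [0.4559, -0.0809, 0.2388]
tool_rot: [3.14, -0.001, 0.337]
contact_force: [0.3, 0.5, -1.2]
opening: 0.07
grip_force: 0.0
```

```bash
python3 -c "
from h import *
need(.603,-.295,.15,.337-np.pi/2)
a,m=snap('wrist','w7');b,_=snap('side','s7')
cv2.imwrite('pics/w7b.png',np.hstack([a[:,60:420],cv2.resize(b[120:280,150:330],(432,384))])[:,:,::-1])
print(robot.observe()['qpos'])
"
```

```text
t 14.0 pos [ 0.4559 -0.0809  0.2388] rot [ 3.1405e+00 -1.3000e-03  3.3680e-01] open 0.07 grip 0.0
need tool [0.0681 0.2507 0.0888] turn z 1.5706
[-3.41346128e-01  2.14857149e-01  1.66190015e+00 -5.55780993e-05
  1.25640957e+00  8.92662900e-01]
```

View pics/w7b.png

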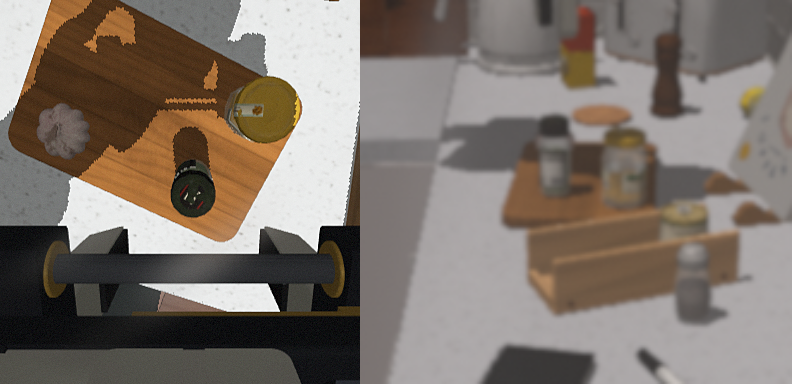

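Both jars stand on the board, spice at (193,188) and honey at (268,108) in the left half. The tin and salt are in place. Next I turn a quarter so the fingers close along the lane, and go over the tin.

>>> {"api": "arm_command", "payload": {"moves": [[[0.013,0.05,0],[0,0,-0.15],0.076],[[0.027,0.1,0],[0,0,-0.3],0.076],[[0.04,0.15,0],[0,0,-0.45],0.076],[[0.054,0.2,0],[0,0,-0.6],0.076],[[0.068,0.25,0],[0,0,-0.75],0.076]]}}

```text
time: 14.6
tool_pos: [0.5978, -0.2884, 0.2353]
tool_rot: [-3.14, -0.0, 1.093]
contact_force: [0.5, -0.7, 1.1]
opening: 0.0762
grip_force: 0.0
```

>>> {"api": "arm_command", "payload": {"moves": [[[0,0,0],[0,0,-0.15],0.076],[[0,0,0],[0,0,-0.3],0.076],[[0,0,0.01],[0,0,-0.45],0.076],[[0,0,0.03],[0,0,-0.6],0.076],[[0,0,0.05],[0,0,-0.75],0.076]]}}

```text
time: 15.1
tool_pos: [0.597, -0.2868, 0.1849]
tool_rot: [-3.141, -0.001, 1.843]
contact_force: [-0.3, -0.4, -1.3]
opening: 0.0759
grip_force: 0.0
```

>>> {"api": "arm_command", "payload": {"moves": [[[0,0,0],[0,0,-0.07],0.076],[[0,0,0.01],[0,0,-0.07],0.076],[[0,0,0.02],[0,0,-0.07],0.076],[[0,0,0.02],[0,0,-0.07],0.076],[[0,0,0.02],[0,0,-0.07],0.076]]}}

```text
time: 15.6
tool_pos: [0.5971, -0.2868, 0.1663]
tool_rot: [-3.141, -0.0, 1.906]
contact_force: [-0.6, -1.0, 0.6]
opening: 0.0761
grip_force: 0.0
```

```bash
python3 -c "
from h import *
need(.603,-.295,.040,.337+np.pi/2)
a,m=snap('wrist','w8')
print(proj(m,[.603,-.295,.08]))
cv2.imwrite('pics/w8b.png',cv2.resize(a[100:330,60:460],None,fx=2,fy=2)[:,:,::-1])
"
```

```text
t 15.6 pos [ 0.5971 -0.2868  0.1663] rot [-3.1412e+00 -4.0000e-04  1.9058e+00] open 0.0761 grip 0.0
need tool [-0.0097  0.0029  0.1263] turn z -0.002
[255.68691877 214.02199888]
```

View pics/w8b.png

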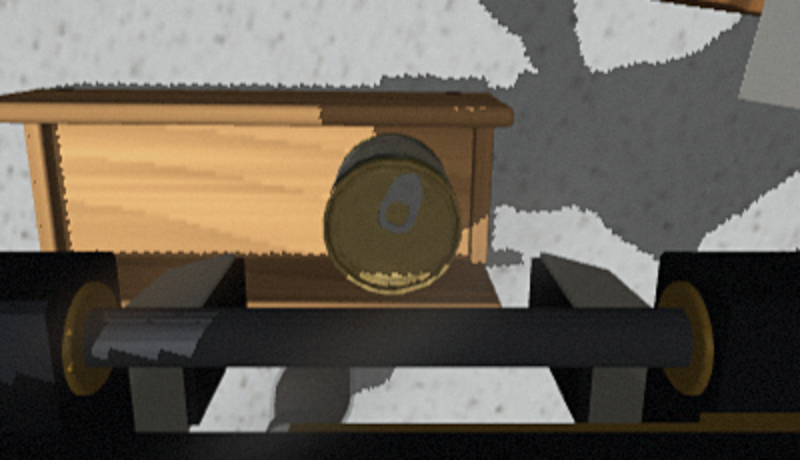

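The tin lid is at (256,212), within about 1 mm of the prediction. I'll align, then descend in the lane.

>>> {"api": "arm_command", "payload": {"moves": [[[-0.009,0.003,0],[0,0,0],0.076],[[-0.009,0.003,0.02],[0,0,0],0.076],[[-0.009,0.003,0.04],[0,0,0],0.076],[[-0.009,0.003,0.06],[0,0,0],0.076],[[-0.009,0.003,0.07],[0,0,0],0.076]]}}

```text
time: 16.15
tool_pos: [0.6026, -0.2941, 0.0954]
tool_rot: [-3.141, -0.001, 1.906]
contact_force: [0.2, -0.0, -0.6]
opening: 0.0763
grip_force: 0.0
```

>>> {"api": "arm_command", "payload": {"moves": [[[0,0,0.012],[0,0,0],0.076],[[0,0,0.024],[0,0,0],0.076],[[0,0,0.036],[0,0,0],0.076],[[0,0,0.048],[0,0,0],0.076],[[0,0,0.056],[0,0,0],0.076]]}}

```text
time: 16.65
tool_pos: [0.6028, -0.2942, 0.0394]
tool_rot: [-3.141, -0.001, 1.907]
contact_force: [-0.1, 0.4, -0.4]
opening: 0.0761
grip_force: 0.0
```

>>> {"api": "arm_command", "payload": {"moves": [[[0,0,0],[0,0,0],0.065],[[0,0,0],[0,0,0],0.055],[[0,0,0],[0,0,0],0.05],[[0,0,0],[0,0,0],0.05],[[0,0,0],[0,0,0],0.05]], "squeeze": 12}}

```text
time: 17.15
tool_pos: [0.6034, -0.2946, 0.0414]
tool_rot: [3.141, 0.001, 1.907]
contact_force: [-0.5, -0.3, 1.3]
opening: 0.0572
grip_force: 12.0
```

>>> {"api": "arm_command", "payload": {"moves": [[[0,0,-0.02],[0,0,0],0.05],[[0,0,-0.05],[0,0,0],0.05],[[0,0,-0.09],[0,0,0],0.05],[[0,0,-0.13],[0,0,0],0.05],[[0,0,-0.16],[0,0,0],0.05]]}}

```text
time: 17.65
tool_pos: [0.6034, -0.2945, 0.2038]
tool_rot: [3.14, 0.002, 1.907]
contact_force: [1.7, -0.6, -1.2]
opening: 0.0567
grip_force: 12.0
```

>>> {"api": "arm_command", "payload": {"moves": [[[0.03,0.007,0],[0,0,-0.1],0.05],[[0.07,0.016,0],[0,0,-0.24],0.05],[[0.12,0.029,0],[0,0,-0.38],0.05],[[0.17,0.041,0],[0,0,-0.52],0.05],[[0.21,0.05,0],[0,0,-0.66],0.05]]}}

```text
time: 18.15
tool_pos: [0.5803, -0.0773, 0.2008]
tool_rot: [3.141, -0.0, 2.573]
contact_force: [-0.1, 0.5, -1.1]
opening: 0.057
grip_force: 12.0
```

```bash
python3 -c "
from h import *
need(.542,.3085,.2,3.38)"
```

```text
t 18.15 pos [ 0.5803 -0.0773  0.2008] rot [ 3.1413e+00 -2.0000e-04  2.5727e+00] open 0.057 grip 11.993464976549149
need tool [0.2401 0.3044 0.0008] turn z -0.8073
```

>>> {"api": "arm_command", "payload": {"moves": [[[0.03,0.038,0],[0,0,-0.13],0.05],[[0.06,0.076,0],[0,0,-0.27],0.05],[[0.09,0.114,0],[0,0,-0.4],0.05],[[0.12,0.152,0],[0,0,-0.54],0.05],[[0.15,0.19,0],[0,0,-0.68],0.05]]}}

```text
time: 18.65
tool_pos: [0.5578, 0.1633, 0.2009]
tool_rot: [-3.142, 0.0, -3.031]
contact_force: [0.9, 0.8, -1.3]
opening: 0.0573
grip_force: 12.0
```

```bash
python3 -c "
from h import *
need(.542,.3085,.2,3.38)
print(robot.observe()['qpos'])
a,m=snap('wrist','w9')
print(proj(m,[.542,.3085,.008]),proj(m,[.64,.332,0]),proj(m,[.64,.332,.15]))
b,_=snap('scene','sc9')
cv2.imwrite('pics/w9b.png',np.hstack([cv2.resize(a,(400,300)),cv2.resize(b[140:290,20:220],(400,300))])[:,:,::-1])
"
```

```text
t 18.65 pos [0.5578 0.1633 0.2009] rot [-3.1415e+00  3.0000e-04 -3.0307e+00] open 0.0573 grip 11.993181109428406
need tool [-0.0004  0.1461  0.0009] turn z -6.4107
[ 1.53000737e-01  4.65131872e-01  1.40485596e+00 -6.20364255e-05
  1.27131840e+00 -1.52866740e+00]
[382.78869957 177.0378719 ] [381.94877238 255.76724985] [458.26285495 338.92204655]
```

View pics/w9b.png

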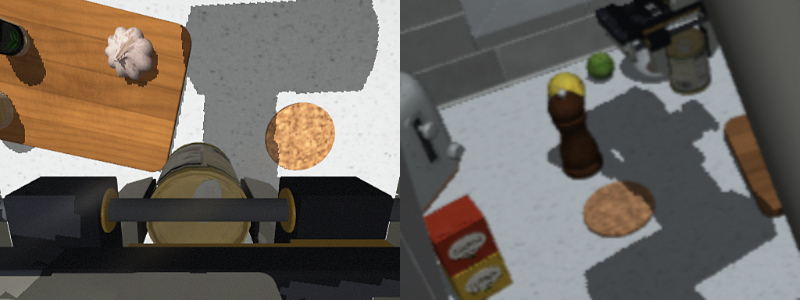

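The coaster is at (384,174) in the wrist view (predicted (383,177)), and the mill stands behind it in the scene view. I'll fit the coaster again while moving over it.

>>> {"api": "arm_command", "payload": {"moves": [[[0,0.03,0],[0,0,-0.05],0.05],[[0,0.07,0],[0,0,-0.1],0.05],[[0,0.11,0],[0,0,-0.13],0.05],[[0,0.14,0],[0,0,-0.13],0.05],[[0,0.146,0],[0,0,-0.13],0.05]]}}

```text
time: 19.25
tool_pos: [0.5423, 0.3092, 0.2005]
tool_rot: [3.141, -0.0, -2.904]
contact_force: [0.9, 0.3, -0.8]
opening: 0.0572
grip_force: 12.0
```

>>> {"api": "arm_command", "payload": {"moves": [[[0,0,0],[0,0,0],0.05],[[0,0,0],[0,0,0],0.05],[[0,0,0],[0,0,0],0.05],[[0,0,0],[0,0,0],0.05],[[0,0,0],[0,0,0],0.05]]}}

```text
time: 19.75
tool_pos: [0.5434, 0.3058, 0.2008]
tool_rot: [-3.141, 0.0, -2.908]
contact_force: [0.2, -0.1, -0.7]
opening: 0.0571
grip_force: 12.0
```

```bash
python3 -c "
from h import *
a,m=load('w9')
h=cv2.cvtColor(a,cv2.COLOR_RGB2HSV)
k=((h[...,1]>70)).astype(np.uint8); k[:, :338]=0;k[222:]=0
k=cv2.morphologyEx(k,cv2.MORPH_CLOSE,np.ones((5,5)))
c=max(cv2.findContours(k,0,1)[0],key=cv2.contourArea);e=cv2.fitEllipse(c);print(e,ray(m,*e[0],.008))
need(.541,.308,.2,3.38-2*np.pi)
b,_=snap('scene','sc10')
b=b[150:262,40:190];cv2.imwrite('pics/s10.png',cv2.resize(b,None,fx=5,fy=5)[:,:,::-1])
"
```

```text
((383.611083984375, 174.19937133789062), (82.76646423339844, 91.21353149414062), 55.693138122558594) [0.53871077 0.30872581 0.008     ]
t 19.75 pos [0.5434 0.3058 0.2008] rot [-3.1414e+00  1.0000e-04 -2.9077e+00] open 0.0571 grip 11.998824924230576
need tool [0.0018 0.0027 0.0008] turn z -0.0045
```

View pics/s10.png

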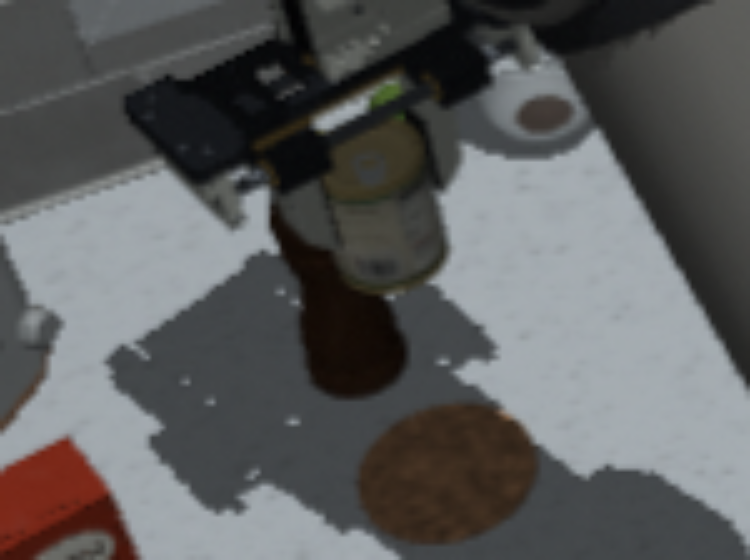

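The tin hangs over the coaster and the mill base clears the gripper on the far side. Lowering the tin.

>>> {"api": "arm_command", "payload": {"moves": [[[0.002,0.002,0.03],[0,0,0],0.05],[[0.002,0.002,0.06],[0,0,0],0.05],[[0.002,0.002,0.1],[0,0,0],0.05],[[0.002,0.002,0.13],[0,0,0],0.05],[[0.002,0.002,0.15],[0,0,0],0.05]]}}

```text
time: 20.3
tool_pos: [0.5396, 0.3074, 0.0481]
tool_rot: [-3.141, -0.003, -2.907]
contact_force: [-0.4, 0.5, 0.3]
opening: 0.0568
grip_force: 12.0
```

>>> {"api": "arm_command", "payload": {"moves": [[[0,0,0.002],[0,0,0],0.05],[[0,0,0.004],[0,0,0],0.05],[[0,0,0.006],[0,0,0],0.05],[[0,0,0.008],[0,0,0],0.05],[[0,0,0.008],[0,0,0],0.05]]}}

```text
time: 20.8
tool_pos: [0.541, 0.3082, 0.0434]
tool_rot: [3.141, 0.001, -2.906]
contact_force: [-0.7, -0.2, -1.4]
opening: 0.0571
grip_force: 12.0
```

```bash
python3 -c "
from h import *
need(.541,.308,.0405,3.38-2*np.pi)"
```

```text
t 20.8 pos [0.541  0.3082 0.0434] rot [ 3.1415e+00  1.2000e-03 -2.9064e+00] open 0.0571 grip 11.9989013671875
need tool [ 0.     -0.0002  0.0029] turn z -0.0032
```

>>> {"api": "arm_command", "payload": {"moves": [[[0,0,0.001],[0,0,0],0.05],[[0,0,0.002],[0,0,0],0.05],[[0,0,0.002],[0,0,0],0.05],[[0,0,0.003],[0,0,0],0.05],[[0,0,0.003],[0,0,0],0.05]]}}

```text
time: 21.3
tool_pos: [0.541, 0.3081, 0.0413]
tool_rot: [-3.142, 0.001, -2.906]
contact_force: [-3.8, -3.1, 9.6]
opening: 0.0571
grip_force: 12.0
```

>>> {"api": "arm_command", "payload": {"moves": [[[0,0,-0.001],[0,0,0],0.058],[[0,0,-0.001],[0,0,0],0.062],[[0,0,-0.001],[0,0,0],0.068],[[0,0,-0.001],[0,0,0],0.074],[[0,0,-0.001],[0,0,0],0.074]]}}

```text
time: 21.8
tool_pos: [0.5406, 0.308, 0.0404]
tool_rot: [-3.141, -0.0, -2.906]
contact_force: [0.4, 0.2, 0.1]
opening: 0.0734
grip_force: 0.0
```

>>> {"api": "arm_command", "payload": {"moves": [[[0,0,-0.015],[0,0,0],0.074],[[0,0,-0.04],[0,0,0],0.074],[[0,0,-0.08],[0,0,0],0.074],[[0,0,-0.12],[0,0,0],0.074],[[0,0,-0.16],[0,0,0],0.074]]}}

```text
time: 22.3
tool_pos: [0.5404, 0.308, 0.2021]
tool_rot: [-3.141, -0.0, -2.906]
contact_force: [0.2, -0.6, -0.7]
opening: 0.0738
grip_force: 0.0
```

```bash
python3 -c "
from h import *
a,m=snap('wrist','w11')
need(.4556,-.0809,.2,.337)
print(proj(m,[.541,.308,.08]),proj(m,[.541,.308,.008]))
cv2.imwrite('pics/w11b.png',a[:, 100:420][:,:,::-1])
"
```

```text
t 22.35 pos [0.5432 0.3092 0.2099] rot [ 3.1398  0.0115 -2.9063] open 0.0744 grip 0.0
need tool [ 0.1761 -0.3589  0.0099] turn z -3.2433
[253.24073842 191.78147674] [253.29944148 177.02664048]
```

View pics/w11b.png

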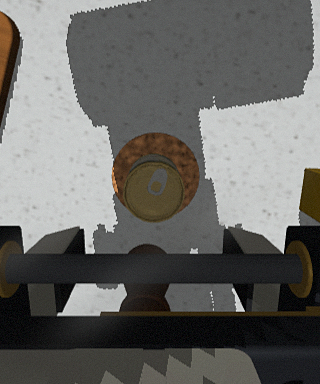

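The tin lid is at (254,190) and the coaster centre at about (255,176), as predicted, so the tin is centred within about 2 mm. Now the spice jar, using the flipped wrist (yaw .337+π).

>>> {"api": "arm_command", "payload": {"moves": [[[0.018,-0.037,0],[0,0,-0.05],0.07],[[0.04,-0.082,0],[0,0,-0.1],0.07],[[0.063,-0.13,0],[0,0,-0.1],0.07],[[0.085,-0.175,0],[0,0,-0.1],0.07],[[0.107,-0.22,0],[0,0,-0.1],0.07]]}}

```text
time: 22.85
tool_pos: [0.4879, 0.071, 0.2006]
tool_rot: [-3.141, 0.0, -2.806]
contact_force: [0.8, -1.2, -0.1]
opening: 0.07
grip_force: 0.0
```

```bash
python3 -c "
from h import *
need(.4556,-.0809,.2,.337-np.pi)"
```

```text
t 22.85 pos [0.4879 0.071  0.2006] rot [-3.1413e+00  3.0000e-04 -2.8059e+00] open 0.07 grip 0.0
need tool [ 0.0805 -0.1327  0.0006] turn z -0.0013
```

>>> {"api": "arm_command", "payload": {"moves": [[[0.024,-0.04,0],[0,0,0],0.07],[[0.048,-0.08,0],[0,0,0],0.07],[[0.07,-0.115,0],[0,0,0],0.07],[[0.0805,-0.133,0],[0,0,0],0.07],[[0.0805,-0.133,0],[0,0,0],0.07]]}}

```text
time: 23.35
tool_pos: [0.4559, -0.0818, 0.2006]
tool_rot: [-3.141, -0.0, -2.81]
contact_force: [0.1, 0.1, -0.1]
opening: 0.0698
grip_force: 0.0
```

>>> {"api": "arm_command", "payload": {"moves": [[[0,0,0],[0,0,0],0.07],[[0,0,0],[0,0,0],0.07],[[0,0,0],[0,0,0],0.07],[[0,0,0.01],[0,0,0],0.07],[[0,0,0.01],[0,0,0],0.07]]}}

```text
time: 23.85
tool_pos: [0.4557, -0.0786, 0.1893]
tool_rot: [3.14, -0.002, -2.805]
contact_force: [-0.7, 0.3, -0.8]
opening: 0.0698
grip_force: 0.0
```

```bash
python3 -c "
from h import *
need(.4556,-.0809,.0875,.337-np.pi)
a,m=snap('wrist','w12')
print(proj(m,[.4556,-.0809,.126]),proj(m,[.55,-.114,.116]))
cv2.imwrite('pics/w12b.png',a[:,:,::-1])
"
```

```text
t 23.85 pos [ 0.4557 -0.0786  0.1893] rot [ 3.1400e+00 -2.0000e-03 -2.8053e+00] open 0.0698 grip 0.0
need tool [ 0.0008 -0.0022  0.1018] turn z -0.0007
[250.35378305 208.69427014] [174.69148925 296.52807693]
```

View pics/w12b.png

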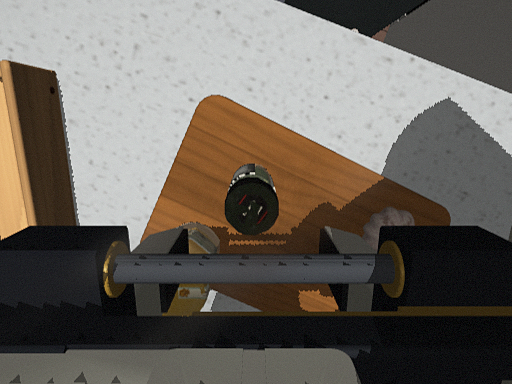

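The spice lid is at (252,207), matching the prediction and between the fingers. Descending to grip.

>>> {"api": "arm_command", "payload": {"moves": [[[0,-0.001,0.03],[0,0,0],0.07],[[0,-0.001,0.06],[0,0,0],0.07],[[0,-0.001,0.09],[0,0,0],0.07],[[0,-0.001,0.102],[0,0,0],0.07],[[0,-0.001,0.102],[0,0,0],0.07]]}}

```text
time: 24.4
tool_pos: [0.4555, -0.0799, 0.087]
tool_rot: [3.139, -0.003, -2.806]
contact_force: [-0.3, -0.7, 0.8]
opening: 0.07
grip_force: 0.0
```

>>> {"api": "arm_command", "payload": {"moves": [[[0,0,0],[0,0,0],0.05],[[0,0,0],[0,0,0],0.035],[[0,0,0],[0,0,0],0.035],[[0,0,0],[0,0,0],0.035],[[0,0,0],[0,0,0],0.035]]}}

```text
time: 24.9
tool_pos: [0.4571, -0.0805, 0.0893]
tool_rot: [-3.141, 0.001, -2.806]
contact_force: [0.4, 1.5, 2.9]
opening: 0.0404
grip_force: 12.0
```

>>> {"api": "arm_command", "payload": {"moves": [[[0,0,0],[0,0,0],0.035],[[0,0,-0.02],[0,0,0],0.035],[[0,0,-0.05],[0,0,0],0.035],[[0,0,-0.08],[0,0,0],0.035],[[0,0,-0.11],[0,0,0],0.035]]}}

```text
time: 25.4
tool_pos: [0.4563, -0.0803, 0.1996]
tool_rot: [3.141, -0.001, -2.806]
contact_force: [0.1, -0.0, -0.9]
opening: 0.0403
grip_force: 12.0
```

```bash
python3 -c "
from h import *
need(.541,-.3175,.0745,.337-np.pi)"
```

```text
t 25.4 pos [ 0.4563 -0.0803  0.1996] rot [ 3.1411e+00 -8.0000e-04 -2.8064e+00] open 0.0403 grip 11.988675991888158
need tool [-0.002  -0.2519  0.1251] turn z -0.0019
```

>>> {"api": "arm_command", "payload": {"moves": [[[0,-0.03,0],[0,0,0],0.035],[[0,-0.07,0],[0,0,0],0.035],[[0,-0.12,0],[0,0,0],0.035],[[-0.002,-0.17,0],[0,0,0],0.035],[[-0.002,-0.21,0],[0,0,0],0.035]]}}

```text
time: 25.9
tool_pos: [0.528, -0.2805, 0.1982]
tool_rot: [-3.142, -0.0, -2.807]
contact_force: [0.2, -0.0, -1.0]
opening: 0.0406
grip_force: 12.0
```

>>> {"api": "arm_command", "payload": {"moves": [[[0,-0.025,0],[0,0,0],0.035],[[0,-0.042,0],[0,0,0],0.035],[[0,-0.042,0.01],[0,0,0],0.035],[[0,-0.042,0.02],[0,0,0],0.035],[[0,-0.042,0.02],[0,0,0],0.035]]}}

```text
time: 26.4
tool_pos: [0.5402, -0.3158, 0.1762]
tool_rot: [3.137, -0.003, -2.806]
contact_force: [-0.4, 0.6, -1.4]
opening: 0.0404
grip_force: 12.0
```

```bash
python3 -c "
from h import *
need(.541,-.3175,.0763,.337-np.pi)"
```

```text
t 26.4 pos [ 0.5402 -0.3158  0.1762] rot [ 3.1371e+00 -2.8000e-03 -2.8056e+00] open 0.0404 grip 11.988702840171754
need tool [-0.0002 -0.0018  0.0999] turn z -0.0011
```

>>> {"api": "arm_command", "payload": {"moves": [[[0,-0.001,0.02],[0,0,0],0.035],[[0,-0.001,0.045],[0,0,0],0.035],[[0,-0.001,0.07],[0,0,0],0.035],[[0,-0.001,0.09],[0,0,0],0.035],[[0,-0.001,0.095],[0,0,0],0.035]]}}

```text
time: 26.9
tool_pos: [0.5405, -0.3166, 0.0814]
tool_rot: [3.138, -0.003, -2.805]
contact_force: [0.2, 1.0, -0.6]
opening: 0.0406
grip_force: 12.0
```

>>> {"api": "arm_command", "payload": {"moves": [[[0,0,0.001],[0,0,0],0.035],[[0,0,0.002],[0,0,0],0.035],[[0,0,0.003],[0,0,0],0.035],[[0,0,0.004],[0,0,0],0.035],[[0,0,0.004],[0,0,0],0.035]]}}

```text
time: 27.4
tool_pos: [0.5419, -0.3188, 0.0802]
tool_rot: [-3.141, 0.0, -2.806]
contact_force: [-0.3, 0.5, -2.0]
opening: 0.0403
grip_force: 12.0
```

>>> {"api": "arm_command", "payload": {"moves": [[[0,0,0.001],[0,0,0],0.035],[[0,0,0.001],[0,0,0],0.035],[[0,0,0.002],[0,0,0],0.035],[[0,0,0.002],[0,0,0],0.035],[[0,0,0.002],[0,0,0],0.035]]}}

```text
time: 27.9
tool_pos: [0.5418, -0.3187, 0.0777]
tool_rot: [-3.142, -0.0, -2.806]
contact_force: [0.9, -0.2, -0.7]
opening: 0.0405
grip_force: 12.0
```

>>> {"api": "arm_command", "payload": {"moves": [[[0,0,0.001],[0,0,0],0.035],[[0,0,0.001],[0,0,0],0.035],[[0,0,0.002],[0,0,0],0.035],[[0,0,0.002],[0,0,0],0.035],[[0,0,0.002],[0,0,0],0.035]]}}

```text
time: 28.4
tool_pos: [0.5419, -0.3187, 0.0759]
tool_rot: [-3.141, 0.0, -2.806]
contact_force: [0.6, -0.1, 0.1]
opening: 0.0402
grip_force: 12.0
```

>>> {"api": "arm_command", "payload": {"moves": [[[0,0,0.001],[0,0,0],0.035],[[0,0,0.001],[0,0,0],0.035],[[0,0,0.001],[0,0,0],0.035],[[0,0,0.001],[0,0,0],0.035],[[0,0,0.001],[0,0,0],0.035]]}}

```text
time: 28.9
tool_pos: [0.5421, -0.3187, 0.0758]
tool_rot: [-3.141, 0.001, -2.806]
contact_force: [-2.0, 2.0, 6.9]
opening: 0.0403
grip_force: 12.0
```

Contact, so I'll release and lift, then go to the honey.

>>> {"api": "arm_command", "payload": {"moves": [[[0,0,-0.001],[0,0,0],0.042],[[0,0,-0.001],[0,0,0],0.048],[[0,0,-0.001],[0,0,0],0.058],[[0,0,-0.001],[0,0,0],0.07],[[0,0,-0.001],[0,0,0],0.07]]}}

```text
time: 29.4
tool_pos: [0.5418, -0.3187, 0.0755]
tool_rot: [3.141, -0.0, -2.806]
contact_force: [0.4, -0.4, -0.6]
opening: 0.0668
grip_force: 0.0
```

>>> {"api": "arm_command", "payload": {"moves": [[[0,0,-0.02],[0,0,0],0.07],[[0,0,-0.05],[0,0,0],0.07],[[0,0,-0.08],[0,0,0],0.07],[[0,0,-0.12],[0,0,0],0.07],[[0,0,-0.13],[0,0,0],0.07]]}}

```text
time: 29.9
tool_pos: [0.5434, -0.3198, 0.2107]
tool_rot: [-3.135, 0.004, -2.806]
contact_force: [0.2, 0.3, 0.1]
opening: 0.0702
grip_force: 0.0
```

```bash
python3 -c "
from h import *
need(.5495,-.114,.2,.337-np.pi)
a,m=snap('wrist','w13')
p=proj(m,[.541,-.3175,.113]);print(p)
k=((a.max(2)<60)&(np.hypot(np.arange(512)[None]-p[0],np.arange(384)[:,None]-p[1])<45)).astype(np.uint8); k[225:]=0
c=max(cv2.findContours(k,0,1)[0],key=cv2.contourArea);print(cv2.boundingRect(c),cv2.minEnclosingCircle(c))
"
```

```text
t 29.9 pos [ 0.5434 -0.3198  0.2107] rot [-3.1348  0.0044 -2.8063] open 0.0702 grip 0.0
need tool [-0.0735  0.1924  0.0107] turn z -0.0017
[257.81900713 195.64965793]
(234, 157, 47, 61) ((257.0, 187.0), 30.14972686767578)
```

>>> {"api": "arm_command", "payload": {"moves": [[[-0.015,0.038,0],[0,0,0],0.085],[[-0.03,0.08,0],[0,0,0],0.085],[[-0.05,0.125,0],[0,0,0],0.085],[[-0.067,0.17,0],[0,0,0],0.085],[[-0.0745,0.191,0],[0,0,0],0.085]]}}

```text
time: 30.45
tool_pos: [0.5484, -0.1098, 0.2043]
tool_rot: [3.139, -0.002, -2.804]
contact_force: [-0.9, -0.3, 0.1]
opening: 0.0848
grip_force: 0.0
```

>>> {"api": "arm_command", "payload": {"moves": [[[0,0,0],[0,0,0],0.085],[[0,0,0],[0,0,0],0.085],[[0,0,0],[0,0,0],0.085],[[0,0,0],[0,0,0],0.085],[[0,0,0],[0,0,0],0.085]]}}

```text
time: 30.95
tool_pos: [0.5492, -0.1149, 0.2054]
tool_rot: [3.142, -0.0, -2.808]
contact_force: [-0.3, 0.1, 0.2]
opening: 0.085
grip_force: 0.0
```

```bash
python3 -c "
from h import *
need(.5495,-.114,.0885,.337-np.pi)
a,m=snap('wrist','w14')
p=proj(m,[.5495,-.114,.116]);print(p)
h=cv2.cvtColor(a,cv2.COLOR_RGB2HSV).astype(int)
k=((h[...,1]>150)&(h[...,0]>19)&(h[...,0]<33)&(h[...,2]>60)&(np.hypot(np.arange(512)[None]-p[0],np.arange(384)[:,None]-p[1])<60)).astype(np.uint8);k[225:]=0
c=max(cv2.findContours(k,0,1)[0],key=cv2.contourArea);print(cv2.boundingRect(c),cv2.minEnclosingCircle(c))
"
```

```text
t 30.95 pos [ 0.5492 -0.1149  0.2054] rot [ 3.1415e+00 -4.0000e-04 -2.8080e+00] open 0.085 grip 0.0
need tool [-0.0006  0.0007  0.1169] turn z -0.0034
[254.36386237 201.06944482]
(219, 160, 68, 65) ((252.63575744628906, 193.63192749023438), 34.487945556640625)
```

>>> {"api": "arm_command", "payload": {"moves": [[[0,0,0.04],[0,0,0],0.085],[[0,0,0.075],[0,0,0],0.085],[[0,0,0.1],[0,0,0],0.085],[[0,0,0.117],[0,0,0],0.085],[[0,0,0.117],[0,0,0],0.085]]}}

```text
time: 31.5
tool_pos: [0.5477, -0.1137, 0.0863]
tool_rot: [3.138, -0.004, -2.807]
contact_force: [-0.1, 0.2, -0.2]
opening: 0.085
grip_force: 0.0
```

>>> {"api": "arm_command", "payload": {"moves": [[[0,0,0],[0,0,0],0.05],[[0,0,0],[0,0,0],0.05],[[0,0,0],[0,0,0],0.05],[[0,0,0],[0,0,0],0.05],[[0,0,0],[0,0,0],0.05]], "squeeze": 15}}

```text
time: 32.0
tool_pos: [0.5499, -0.1141, 0.0896]
tool_rot: [-3.14, 0.001, -2.806]
contact_force: [0.3, -0.3, 3.5]
opening: 0.056
grip_force: 15.0
```

>>> {"api": "arm_command", "payload": {"moves": [[[0,0,0],[0,0,0],0.05],[[0,0,-0.02],[0,0,0],0.05],[[0,0,-0.05],[0,0,0],0.05],[[0,0,-0.08],[0,0,0],0.05],[[0,0,-0.12],[0,0,0],0.05]]}}

```text
time: 32.5
tool_pos: [0.5479, -0.1132, 0.2078]
tool_rot: [3.138, -0.004, -2.806]
contact_force: [0.6, -0.4, -3.9]
opening: 0.0561
grip_force: 15.0
```

```bash
python3 -c "
from h import *
need(.481,-.3345,.2,.337-np.pi)"
```

```text
t 32.5 pos [ 0.5479 -0.1132  0.2078] rot [ 3.1383 -0.004  -2.8064] open 0.0561 grip 15.00924170264625
need tool [ 0.136  -0.187   0.0078] turn z -0.0018
```

>>> {"api": "arm_command", "payload": {"moves": [[[0.02,-0.027,0],[0,0,0],0.05],[[0.05,-0.068,0],[0,0,0],0.05],[[0.08,-0.108,0],[0,0,0],0.05],[[0.11,-0.149,0],[0,0,0],0.05],[[0.136,-0.186,0],[0,0,0],0.05]]}}

```text
time: 33.0
tool_pos: [0.4807, -0.3356, 0.2079]
tool_rot: [3.14, -0.001, -2.807]
contact_force: [1.6, -1.1, -2.8]
opening: 0.0561
grip_force: 15.0
```

>>> {"api": "arm_command", "payload": {"moves": [[[0,0,0],[0,0,0],0.05],[[0,0,0],[0,0,0],0.05],[[0,0,0.01],[0,0,0],0.05],[[0,0,0.03],[0,0,0],0.05],[[0,0,0.03],[0,0,0],0.05]]}}

```text
time: 33.5
tool_pos: [0.4812, -0.3313, 0.1755]
tool_rot: [3.136, -0.003, -2.804]
contact_force: [-0.4, -0.2, -3.7]
opening: 0.0559
grip_force: 15.0
```

```bash
python3 -c "
from h import *
need(.481,-.3345,.0765,.337-np.pi)"
```

```text
t 33.5 pos [ 0.4812 -0.3313  0.1755] rot [ 3.1356e+00 -3.0000e-03 -2.8043e+00] open 0.0559 grip 15.000688427971909
need tool [ 0.0012 -0.0029  0.099 ] turn z 0.0003
```

>>> {"api": "arm_command", "payload": {"moves": [[[0.0005,-0.001,0.01],[0,0,0],0.05],[[0.0005,-0.001,0.02],[0,0,0],0.05],[[0.0005,-0.001,0.025],[0,0,0],0.05],[[0.0005,-0.001,0.025],[0,0,0],0.05],[[0.0005,-0.001,0.025],[0,0,0],0.05]]}}

```text
time: 34.0
tool_pos: [0.4821, -0.3354, 0.1539]
tool_rot: [-3.141, 0.0, -2.806]
contact_force: [-0.7, 0.3, -3.0]
opening: 0.056
grip_force: 15.0
```

```bash
python3 -c "
from h import *
need(.481,-.3345,.0765,.337-np.pi)"
```

```text
t 34.0 pos [ 0.4821 -0.3354  0.1539] rot [-3.1413e+00  1.0000e-04 -2.8064e+00] open 0.056 grip 15.00303837005049
need tool [0.0007 0.0012 0.0774] turn z -0.0018
```

>>> {"api": "arm_command", "payload": {"moves": [[[0.0007,0,0.015],[0,0,0],0.05],[[0.0007,0,0.03],[0,0,0],0.05],[[0.0007,0,0.045],[0,0,0],0.05],[[0.0007,0,0.06],[0,0,0],0.05],[[0.0007,0,0.071],[0,0,0],0.05]]}}

```text
time: 34.5
tool_pos: [0.4813, -0.3357, 0.0823]
tool_rot: [-3.141, 0.0, -2.807]
contact_force: [-0.4, 0.8, -3.2]
opening: 0.056
grip_force: 15.0
```

>>> {"api": "arm_command", "payload": {"moves": [[[0,0,0.001],[0,0,0],0.05],[[0,0,0.002],[0,0,0],0.05],[[0,0,0.003],[0,0,0],0.05],[[0,0,0.004],[0,0,0],0.05],[[0,0,0.004],[0,0,0],0.05]]}}

```text
time: 35.0
tool_pos: [0.4815, -0.3357, 0.0791]
tool_rot: [-3.141, 0.0, -2.806]
contact_force: [0.2, 0.3, -3.8]
opening: 0.0557
grip_force: 15.0
```

>>> {"api": "arm_command", "payload": {"moves": [[[0,0,0.001],[0,0,0],0.05],[[0,0,0.001],[0,0,0],0.05],[[0,0,0.0015],[0,0,0],0.05],[[0,0,0.0015],[0,0,0],0.05],[[0,0,0.0015],[0,0,0],0.05]]}}

```text
time: 35.5
tool_pos: [0.4813, -0.3356, 0.0776]
tool_rot: [-3.141, 0.0, -2.806]
contact_force: [-1.5, 0.1, 0.4]
opening: 0.0557
grip_force: 15.0
```

>>> {"api": "arm_command", "payload": {"moves": [[[0,0,0.0005],[0,0,0],0.05],[[0,0,0.001],[0,0,0],0.05],[[0,0,0.001],[0,0,0],0.05],[[0,0,0.001],[0,0,0],0.05],[[0,0,0.001],[0,0,0],0.05]]}}

```text
time: 36.0
tool_pos: [0.4814, -0.3357, 0.0774]
tool_rot: [-3.141, 0.0, -2.806]
contact_force: [-3.8, 0.9, 8.3]
opening: 0.0561
grip_force: 15.0
```

>>> {"api": "arm_command", "payload": {"moves": [[[0,0,0],[0,0,0],0.057],[[0,0,0],[0,0,0],0.062],[[0,0,0],[0,0,0],0.072],[[0,0,0],[0,0,0],0.085],[[0,0,0],[0,0,0],0.085]]}}

```text
time: 36.5
tool_pos: [0.4813, -0.3355, 0.0761]
tool_rot: [3.141, -0.0, -2.806]
contact_force: [0.1, 0.4, 0.1]
opening: 0.0812
grip_force: 0.0
```

>>> {"api": "arm_command", "payload": {"moves": [[[0,0,-0.02],[0,0,0],0.085],[[0,0,-0.05],[0,0,0],0.085],[[0,0,-0.09],[0,0,0],0.085],[[0,0,-0.13],[0,0,0],0.085],[[0,0,-0.17],[0,0,0],0.085]]}}

```text
time: 37.0
tool_pos: [0.4811, -0.3353, 0.2478]
tool_rot: [3.142, -0.0, -2.806]
contact_force: [-0.1, -0.4, -0.0]
opening: 0.0851
grip_force: 0.0
```

>>> {"api": "arm_command", "payload": {"moves": [[[-0.02,0,0],[0,0,0],0.085],[[-0.04,0,0],[0,0,0],0.085],[[-0.06,0,0],[0,0,0],0.085],[[-0.06,0,0],[0,0,0],0.085],[[-0.06,0,0],[0,0,0],0.085]]}}

```text
time: 37.5
tool_pos: [0.5377, -0.3156, 0.2458]
tool_rot: [3.141, -0.001, -2.806]
contact_force: [-0.2, 0.6, -0.4]
opening: 0.0852
grip_force: 0.0
```

```bash
python3 -c "
from h import *
need(.481,-.3345,.0765,.337-np.pi)
a,m=snap('wrist','w15')
U,V=np.arange(512)[None],np.arange(384)[:,None]
h=cv2.cvtColor(a,cv2.COLOR_RGB2HSV).astype(int)
for n,X,mk in [('honey',[.480,-.336,.103],(h[...,1]>150)&(h[...,0]>19)&(h[...,0]<33)&(h[...,2]>60)),('spice',[.541,-.317,.113],a.max(2)<60)]:
    p=proj(m,X);k=(mk&(np.hypot(U-p[0],V-p[1])<45)).astype(np.uint8);k[225:]=0
    c=max(cv2.findContours(k,0,1)[0],key=cv2.contourArea);e=cv2.minEnclosingCircle(c)
    print(n,p,cv2.boundingRect(c),e,ray(m,*e[0],X[2]))
# side view compare start vs now near the mill/garlic/salt
b,_=load('side0');s,_=snap('side','s15')
d=np.abs(b.astype(int)-s).max(2)
for n,(x,y) in dict(honey=(242,213),spice=(263,210),tin=(285,215),salt=(289,237),mill=(277,152),garlic=(231,180),coaster=(251,165)).items(): print(n,d[y-8:y+9,x-7:x+8].mean().round(1))
"
```

```text
t 37.5 pos [ 0.5377 -0.3156  0.2458] rot [ 3.1411e+00 -8.0000e-04 -2.8056e+00] open 0.0852 grip 0.0
need tool [0.0598 0.0009 0.1693] turn z -0.001
honey [253.22886553 121.72472337] (222, 80, 59, 63) ((251.81727600097656, 110.96184539794922), 31.038787841796875) [ 0.47136251 -0.34039623  0.103     ]
spice [250.87574802 191.36752856] (229, 157, 42, 54) ((248.5, 183.57546997070312), 26.8050537109375) [ 0.53463469 -0.32157804  0.113     ]
honey 11.5
spice 5.5
tin 27.2
salt 4.4
mill 17.2
garlic 25.2
coaster 39.5
```

```bash
python3 -c "
from h import *
a,m=load('w15')
h=cv2.cvtColor(a,cv2.COLOR_RGB2HSV).astype(int)
for v in range(72,156,3): print(v,h[v,252].tolist(),h[v,238].tolist(),a[v,266].tolist())
"
```

```text
72 [36, 8, 163] [78, 8, 162] [167, 172, 170]
75 [26, 12, 152] [19, 28, 154] [143, 146, 145]
78 [14, 124, 181] [15, 133, 173] [185, 139, 90]
81 [22, 206, 201] [16, 128, 176] [183, 137, 88]
84 [24, 189, 202] [21, 182, 175] [114, 86, 25]
87 [21, 180, 149] [22, 197, 205] [183, 149, 67]
90 [22, 186, 180] [21, 187, 124] [131, 103, 38]
93 [22, 197, 179] [22, 180, 184] [176, 140, 54]
96 [22, 191, 179] [21, 193, 184] [184, 144, 47]
99 [22, 199, 173] [22, 193, 182] [179, 141, 40]
102 [23, 196, 199] [22, 193, 178] [185, 145, 49]
105 [22, 190, 192] [22, 188, 182] [187, 153, 56]
108 [22, 189, 193] [22, 193, 184] [192, 194, 164]
111 [21, 158, 177] [22, 198, 180] [158, 130, 73]
114 [22, 191, 184] [22, 194, 181] [187, 180, 158]
117 [21, 191, 179] [22, 199, 181] [162, 155, 112]
120 [21, 194, 162] [21, 192, 183] [185, 145, 46]
123 [21, 194, 188] [22, 188, 186] [179, 140, 45]
126 [22, 188, 184] [23, 192, 175] [189, 150, 48]
129 [22, 193, 182] [21, 178, 178] [200, 165, 77]
132 [22, 192, 175] [22, 172, 184] [184, 142, 46]
135 [22, 162, 181] [21, 199, 158] [152, 118, 48]
138 [21, 191, 151] [21, 205, 103] [74, 55, 22]
141 [22, 203, 127] [14, 132, 93] [100, 73, 47]
144 [15, 138, 85] [17, 138, 94] [94, 65, 42]
147 [15, 140, 84] [14, 140, 95] [86, 61, 39]
150 [16, 144, 83] [14, 133, 90] [91, 66, 41]
153 [16, 132, 81] [16, 138, 85] [88, 64, 41]
```

```bash
python3 -c "
from h import *
a,_=load('side0');b,_=load('s15');_,m=load('w15')
print('wrist est',ray(m,251.5,114.5,.103),ray(m,249.5,190,.113))
def sub(A,B,x0,x1,y0,y1,s=8,f=8):
    T=cv2.resize(A[y0:y1,x0:x1],None,fx=f,fy=f,interpolation=cv2.INTER_CUBIC)
    I=cv2.resize(B[y0-s:y1+s,x0-s:x1+s],None,fx=f,fy=f,interpolation=cv2.INTER_CUBIC)
    r=cv2.matchTemplate(I,T,cv2.TM_CCOEFF_NORMED);_,v,_,l=cv2.minMaxLoc(r);return round(v,3),l[0]/f-s,l[1]/f-s
print('honey lid',sub(a,b,229,254,201,215))
print('spice lid',sub(a,b,254,272,197,210))
print('rack',sub(a,b,225,250,226,246),'salt',sub(a,b,280,297,220,252))
print('mill',sub(a,b,268,287,132,168),'garlic',sub(a,b,221,241,168,186))
for A in (a,b):
    h=cv2.cvtColor(A,cv2.COLOR_RGB2HSV).astype(int)
    k=(h[...,1]>110)&(h[...,0]>19)&(h[...,0]<30); k[:199]=0;k[216:]=0;k[:,:225]=0;k[:,256:]=0
    y,x=np.nonzero(k);print(len(x),x.mean(),y.mean(),x.min(),x.max())
"
```

```text
wrist est [ 0.47442393 -0.33963771  0.103     ] [ 0.54017629 -0.31866225  0.113     ]
honey lid (0.877, -2.875, 1.0)
spice lid (0.807, -0.25, -0.75)
rack (0.668, -0.375, 0.125) salt (0.986, 0.0, 0.125)
mill (0.795, 0.125, 0.5) garlic (0.828, -0.25, 0.125)
135 241.04444444444445 208.33333333333334 232 250
135 238.62222222222223 208.9185185185185 229 247
```

```bash
python3 -c "
from h import *
print(robot.hand_in())"
```

```text
the job is handed in; nothing more can be done
None
```

The job is handed in, with no pass or fail reported: by my last measurements the tin is within about 2 mm of the coaster's centre, the spice jar is back on its spot, the honey jar is about 7 mm off (limit 15 mm), and garlic, salt and mill have not moved.

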